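Close the lab mill: slide the lid onto its locating pin and hold it down

ROBOT

A 7-joint arm with a two-finger parallel gripper is mounted at the origin on the work surface. World frame = base frame: x ahead of the robot, y to its left, z up, the work surface at z = 0. Lengths are in m, angles in rad, forces in N, time in s.
With the tool pointing down it reaches from about 0.4 to 0.925 m from the base axis. Payload 4.1 kg.
Tool frame: the origin (TCP) lies between the finger pads; the fingertips stand 25 mm ahead of it and the grasp point (between the pads) lies 6 mm ahead of it (r.nose_length is the distance from the TCP to the fingertips, in m); z points along the fingers, y is the line along which they close (so a half turn about z gives the same grasp; the last joint's range is limited). The gripper opens to 85 mm and grips with 20 to 120 N. Pads are 22 mm wide; open, the fingers measure 114 mm over their backs; the gripper's body (76 mm by 85 mm) begins 54 mm behind the grasp point. The pads swing forward as they close: fully open they stand 13 mm farther back than shut.
Start: joints at [-1.407, 0.398, 0.045, 1.537, -0.019, 1.207, -0.051], TCP at [0.169, 0.628, 0.256] pointing down, gripper open.
Joint ranges: [-2.82, 2.82], [-0.49, 2.23], [-1.37, 1.46], [0, 2.46], [-1.36, 4.5], [0.23, 2], [-2.94, 2.94]. Speed limits (rad/s): [2.57, 2.57, 3.14, 3.14, 3.14, 3.14, 3.14].

INTERFACE

Orientations are given as a rotation vector (axis times angle).
In Python, from bench import r gives the robot as it stands.
- The arm moves only by the shell command python3 -m inch 'ROWS'. ROWS is JSON, one flat list of numbers, 7 for each row, row after row: the shift along the tool's x, y, z in m, then the turn, a rotation vector about the tool's x, y, z in rad, then the gripper's target within -1 to 1 (shut at 1, half-way at 0, fully open at -1). In form: [x, y, z, wx, wy, wz, hand, x, y, z, wx, wy, wz, hand, ...]. A call has 1 to 20 rows; each row shifts and turns the commanded pose from where the row before left it, along the tool's axes as they then stand; what a row does not reach is not made up. A row lasts 1/8 s, in which the tool goes at most 62.5 mm and 10.7 degrees, less where a joint would pass 70% of its speed; a pose out of reach is approached as far as the arm can. A call with a gripper value outside its range is refused whole. The fingers move at their own pace and stop on an object; the grip force is fixed at half the most. Time passes only in rows, so rows that do not move let the fingers close. It gives the time, the measured TCP pose, the force, the opening and the grip force at its end, in the units of the state.
- r.state(): the state, without advancing time (a new reading comes with each control period).
- r.get_image(name): name is "side" or "top"; returns a dict with "color" (400x640x3 uint8, red, green, blue), "mtx" (3x3 intrinsics, pixels), "pose" (4x4, takes a point from camera to world coordinates). Camera axes: x right, y down, z forward; pixel columns grow to the right and rows downward; lengths in m; the calibration is good to about 2 mm. A picture is of the moment at which its call begins. There is no depth.
- r.close_job(): hands the job in; it is judged then, once.
The state is a dict: "time": time; "joint_pos": joint angles; "qvel": joint speeds; "joint_efforts": joint torques, N m; "tcp_pos": TCP position; "tcp_rot": TCP orientation; "contact_force": force on the tool from outside, world axes, zero at the start; "ft_torque": the same for the moment, N m; "opening": finger opening in m; "grasp_force": force on a finger pad.
Only numpy, scipy, OpenCV 4.12 (cv2) and the standard library are available. Lean on these libraries where they do the work, as an engineer would, in place of code of your own. Each camera call takes 0.05 s, during which the arm holds its last target. There are 200 camera calls.

TASK

The bowl of the laboratory knife mill is charged and its blue lid is parked beside it on the mill's flat metal deck. With the lid's black bar as your grip, slide it across the deck, without lifting it, over the open bowl with its nose over the nose pocket, until it drops over the locating pin hidden beneath it; then press it fully home against the sprung orange ring and finish like that, still holding the lid pressed down as for a grinding run. Leave everything else where it stands.

Things in the scene. Friction and masses are not known exactly. Their poses are not given: they have to be found in the camera images.
- lid: The mill's loose blue round lid, about 220 g: a disc of 92 mm diameter, 14 mm thick, with a nose 30 mm wide that reaches 74 mm from the centre, and on top a black grip bar 64 mm long, 16 mm wide and 32 mm tall (from 14 to 46 mm above the underside) running through the centre towards the nose. Origin: centre of the underside. x points along the bar to the nose, z up. At the start it lies flat on the deck near the parking ring, turned by up to 0.6 rad from the mill's axes.
- lid_grip (a point): Middle of the black grip bar, 34 mm above the lid's underside (12 mm below the bar's top), on the lid's vertical centre line; axes as the lid. Fingers close across the bar, along the lid's y.
- lid_hole (a point): Mouth of the blind hole in the underside of the lid's nose, 11 mm in diameter and 11 mm deep, 60 mm from the lid's centre along its x. It cannot be seen while the lid lies flat.
- seat (a point): Centre of the bowl at the height of the deck surface (130 mm above the table), fixed to the mill; axes as the mill: x to the rear, away from the robot, y towards the parking side, z up. Below this point the seat is sunk 10 mm into the deck: a round recess of 100 mm diameter with a nose pocket 38 mm wide towards +x, reaching 79 mm from the centre. When the lid is home its centre lies under this point and its x along this x, its underside 10 mm below the deck.
- pin_tip (a point): Top of the fixed brass locating pin that stands in the nose pocket, 60 mm from the seat's centre along the mill's x: 8 mm in diameter with a tapered tip, 9.5 mm tall, its top 0.5 mm below the deck surface so that the lid slides over it. The lid can drop in only with its hole over this pin.
- park (a point): Centre of the parking ring (104 mm diameter, printed on the deck), 170 mm from the seat's centre along the mill's y, at the deck surface. The deck is flat and level between here and the seat.
- mill: The mill, fixed: white housing 255 mm deep, 385 mm wide, with a sloped control panel in front (-x) and a flat metal deck 130 mm above the table on top. Origin on the table; the seat's centre is at x 10, y -85 mm, the deck spans x -70 to 105 mm and y -160 to 225 mm.
- seal_ring (a joint): Travel of the orange sprung ring (78 to 91 mm diameter) around the bowl's mouth, which works the mill's safety switch: 0 is up (ring top 6 mm below the deck: the dropped lid rests here, its weight does not move the ring), 0.004 m is fully pressed, with the lid landed on the seat's ledge 10 mm below the deck. It takes about 5 N to start and 10 N to press home, of which the lid's own weight gives about 2 N; it springs back when released.
- dish: Bystander: small aluminium weighing dish, 44 mm diameter, 12 mm high, on the mill's deck beyond the parking ring. Origin: centre of its underside.
- beaker: Bystander: steel beaker, 72 mm diameter, 95 mm high, on the table to the robot's right. Origin: centre of its underside.
- jar: Bystander: amber jar with white cap, 60 mm diameter, 75 mm high, on the table to the right. Origin: centre of its underside.
- brush: Bystander: cleaning brush, 170 mm long, lying on the table to the right. Origin: its middle, at the table.
- flask: Bystander: white plastic bottle with blue cap, 64 mm diameter, 170 mm high, on the table to the left. Origin: centre of its underside.
- scoop: Bystander: steel sample spoon, 170 mm long, lying on the table to the left. Origin: its middle, at the table.
- mouse: Bystander: black computer mouse, about 75 mm long, 32 mm high, on the table to the left. Origin: underside.
Things that resemble listed ones, but are neither listed nor needed, are in the scene too. What is shaped like the lid but green or red is not meant.

How it is judged:
On the way, in this order (a step that is already met when the one before it is completed fails the run):
1. the lid has been slid across the deck to the bowl (its centre within 35 mm of the seat's) (horizontal distance between lid and seat below 0.035 m).
2. the lid has dropped over the locating pin: hole over pin within 3 mm, underside at least 4 mm below the deck, level (horizontal distance between lid_hole and pin_tip below 0.003 m and z of each of lid, lid_hole in the frame of seat below -0.004 m and angle between lid's own z axis and vertical below 0.06 rad), for 0.1 s.
At the end, for the whole second after the job is handed in: Lid on the pin (hole within 3 mm of it, centre within 6 mm of the seat's), level within 0.05 rad, underside at least 8.5 mm below the deck, ring pressed by more than 3 of its 4 mm, at rest, the fingers still holding it down (over 2 N) (value of joint seal_ring above 0.003 m and z of lid in the frame of seat below -0.0085 m and horizontal distance between lid_hole and pin_tip below 0.003 m and horizontal distance between lid and seat below 0.006 m and angle between lid's own z axis and vertical below 0.05 rad and contact force between the fingers and lid above 2 N and linear speed of lid below 0.01 m/s); the arm keeps its last pose, push and grip.
It fails at once if the lid is lifted: its underside more than 10 mm above the deck (z of lid in the frame of seat above 0.01 m).
It fails at once if another thing is shifted by more than 30 mm (distance of any of dish, beaker, jar, brush, flask, scoop, mouse from where it was at the start of the episode above 0.03 m).
It also fails if it takes over 42 s, if anything falls off the work surface, if the arm or the gripper's body presses on something with over 40 N, if the wrist force passes 120 N, or if a joint passes its speed limit or range.

## Working session

There is one attempt and no reset: what is moved stays moved. The work goes in short steps, Python scripts to look and compute and a shell command to move; the robot and the scene stay as the last step left them, time stands still between calls to the robot, and variables do not carry over. Pictures are saved under pics/ and viewed, at most 10 in all, crops included, and the job is handed in when it is done.

```bash
mkdir -p pics; ls
python3 - <<'E'
from bench import r
import cv2,numpy as np
for n in("top","side"):
    i=r.get_image(n); cv2.imwrite(f"pics/{n}0.png",i["color"][:,:,::-1]); np.savez(f"pics/{n}0.npz",**i)
    print(n,i["mtx"].tolist(),i["pose"].round(4).tolist())
print(r.state(), r.nose_length)
E
```

```text
pics
top [[486.3222727941081, 0.0, 310.9642101205626], [0.0, 486.3222727941081, 201.14298553740002], [0.0, 0.0, 1.0]] [[0.0231, -0.9906, 0.1348, 0.3211], [-0.9997, -0.0243, -0.0076, 0.0449], [0.0108, -0.1346, -0.9908, 1.7452], [0.0, 0.0, 0.0, 1.0]]
side [[396.89992911031, 0.0, 326.5965091705754], [0.0, 396.89992911031, 196.52358592494835], [0.0, 0.0, 1.0]] [[0.9326, -0.2193, 0.2865, 0.1666], [-0.3608, -0.5514, 0.7522, -0.9314], [-0.0069, -0.8049, -0.5934, 0.8946], [0.0, 0.0, 0.0, 1.0]]
{'time': 0.1, 'joint_pos': array([-1.40697898,  0.39910637,  0.0450643 ,  1.53776057, -0.01871911,
        1.20691824, -0.05068441]), 'qvel': array([ 0.0009331 , -0.00179591, -0.00350624, -0.00255771,  0.00050391,
        0.00109837,  0.00056009]), 'joint_efforts': array([ 3.36219069e-03, -4.76266658e+01,  1.37017954e+00, -2.54950154e+01,
        1.19930418e-02,  5.07239907e-03,  1.44897206e-05]), 'tcp_pos': array([0.16871694, 0.62716841, 0.25537249]), 'tcp_rot': array([-4.11482060e-01, -3.11440859e+00,  2.77481304e-03]), 'contact_force': array([0.00738866, 0.64538269, 0.48518364]), 'ft_torque': array([ 0.01357705, -0.0170689 , -0.03290067]), 'grasp_force': 0.0, 'opening': 0.08531149125396782} 0.025
```

View pics/top0.png

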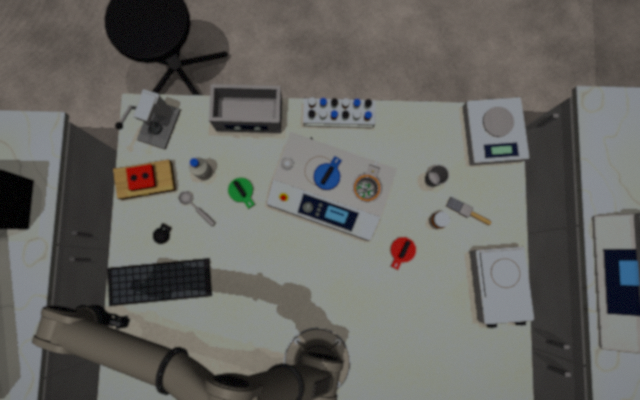

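View pics/side0.png

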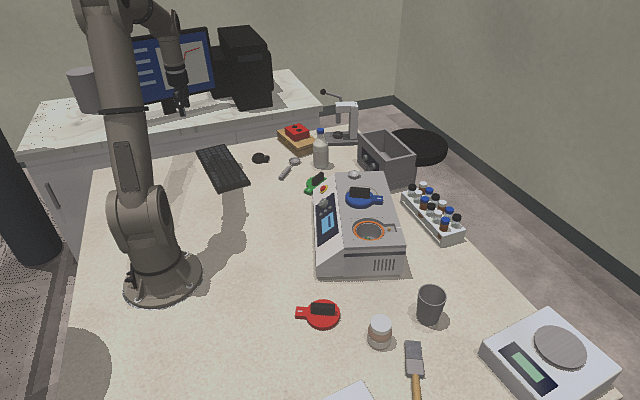

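The top view shows three lid-shaped things: blue at (327,174) on the mill deck, green at (241,191), red at (402,250). I pick the blue one. The bowl with its orange ring is at (367,187), and the dish at (288,163). Next is a close crop with measurements.

```bash
cat > h.py <<'E'
import cv2,numpy as np
def ray(i,uv,z):
    d=i["pose"][:3,:3]@np.linalg.inv(i["mtx"])@np.array([uv[0],uv[1],1.]); o=i["pose"][:3,3]
    return o+d*(z-o[2])/d[2]
def proj(i,p):
    c=i["pose"][:3,:3].T@(np.array(p)-i["pose"][:3,3]); q=i["mtx"]@c; return q[:2]/q[2]
def mask(i,lo,hi,box):
    h=cv2.cvtColor(i["color"],cv2.COLOR_RGB2HSV); m=cv2.inRange(h,lo,hi); k=np.zeros_like(m); x0,y0,x1,y1=box
    k[y0:y1,x0:x1]=m[y0:y1,x0:x1]; return k
def rect(i,c,z,s=0.15,n=500):
    "orthographic patch of plane z about c: columns = -y, rows = -x, metres/px=2s/n"
    w=[(c[0]+s,c[1]+s),(c[0]+s,c[1]-s),(c[0]-s,c[1]-s),(c[0]-s,c[1]+s)]
    src=np.float32([proj(i,(*p,z)) for p in w]); H=cv2.getPerspectiveTransform(src,np.float32([(0,0),(n,0),(n,n),(0,n)]))
    return cv2.warpPerspective(i["color"],H,(n,n),flags=cv2.INTER_CUBIC)
E
python3 - <<'E'
from h import *
T=dict(np.load("pics/top0.npz"));S=dict(np.load("pics/side0.npz"))
for n,i,b,ob in(("top",T,(305,150,345,195),(350,168,385,206)),("side",S,(340,182,388,212),(345,212,402,246))):
    m=mask(i,(100,100,40),(125,255,255),b)
    pts=np.argwhere(m)[:,::-1]; print(n,len(pts),pts.mean(0))
    # blue top face: world points
    w=np.array([ray(i,p,.144)[:2] for p in pts]); print(w.mean(0),w.min(0),w.max(0))
    o=mask(i,(3,110,80),(18,255,255),ob); q=np.argwhere(o)[:,::-1].astype(np.float32); 
    wq=np.array([ray(i,p,.124)[:2] for p in q],np.float32); print("ring",len(q),cv2.minEnclosingCircle(wq),cv2.fitEllipse(wq) if len(q)>5 else 0)
a=rect(T,ray(T,(345,180),.13),.13,.17,560); 
x=S["color"][160:280,290:430]; x=cv2.resize(x,None,fx=3.4,fy=3.4,interpolation=2)
b=np.zeros((560,0,3),np.uint8)
cv2.imwrite("pics/rect0.png",a[:,:,::-1]);cv2.imwrite("pics/side0c.png",x[:,:,::-1])
print(ray(T,(345,180),.13))
E
```

```text
top 563 [327.46003552 174.44049734]
[ 0.63059474 -0.0205014 ] [ 0.58096046 -0.06180843] [0.69094247 0.02469352]
ring 152 ((0.593504011631012, -0.15395531058311462), 0.04434927552938461) ((0.5930660367012024, -0.15427054464817047), (0.08193656802177429, 0.08275137096643448), 59.79071044921875)
side 256 [362.609375   199.53515625]
[ 0.62879607 -0.03674774] [ 0.58121085 -0.0788751 ] [0.69414295 0.02126214]
ring 138 ((0.6001693606376648, -0.15941117703914642), 0.0527309812605381) ((0.5946038365364075, -0.155319482088089), (0.08049783110618591, 0.09086763858795166), 68.77090454101562)
[ 0.61565784 -0.08060621  0.13      ]
```

View pics/rect0.png

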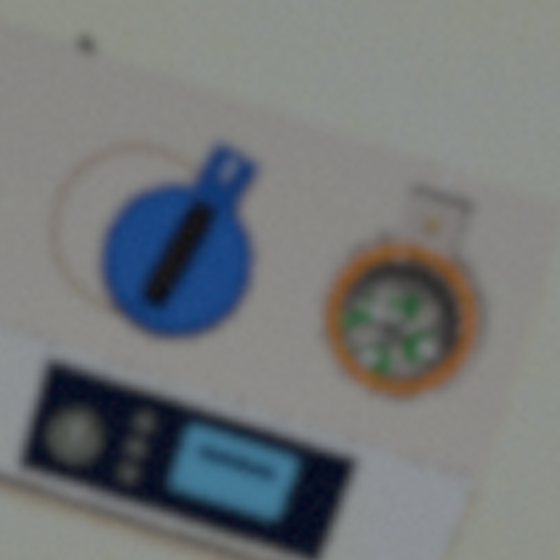

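View pics/side0c.png

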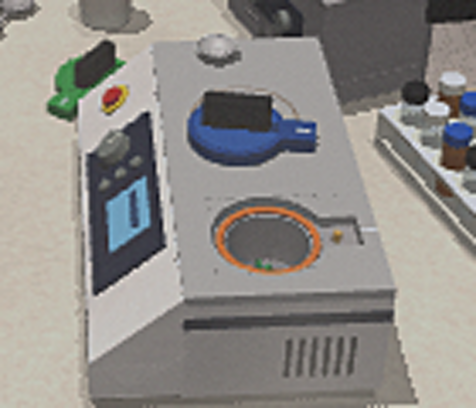

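The crop confirms the choice: blue lid with black bar beside the parking ring, nose to the rear-right. The rectified view has the lid disc at about (178,260), the bowl at (402,318) and the brass pin at (432,223). Now the refined numbers and how far to move.

```bash
cat >> h.py <<'E'
from scipy.spatial.transform import Rotation as R
def lid(i,c,z=.144):
    n=600;s=.09;k=2*s/n
    a=rect(i,c,z,s,n); h=cv2.cvtColor(a,cv2.COLOR_RGB2HSV); m=cv2.inRange(h,(100,110,40),(125,255,255))
    cs,_=cv2.findContours(m,0,1); C=max(cs,key=cv2.contourArea); f=np.zeros_like(m); cv2.drawContours(f,[C],-1,255,-1)
    d=cv2.morphologyEx(f,cv2.MORPH_OPEN,cv2.getStructuringElement(2,(151,151)))
    (u,v),rad=cv2.minEnclosingCircle(max(cv2.findContours(d,0,1)[0],key=cv2.contourArea))
    t=cv2.morphologyEx(cv2.subtract(f,d),cv2.MORPH_OPEN,np.ones((21,21))); q=max(cv2.findContours(t,0,1)[0],key=cv2.contourArea); M=cv2.moments(q); nu,nv=M["m10"]/M["m00"],M["m01"]/M["m00"]
    W=lambda u,v:np.array([c[0]+s-v*k,c[1]+s-u*k])
    C0,N=W(u,v),W(nu,nv); e=N-C0
    return C0,rad*k,np.arctan2(e[1],e[0]),a
def go(st,p,yaw):
    "shift in tool axes to TCP p, turn about tool z so that tool y lies along the y of yaw (mod pi)"
    M=R.from_rotvec(st["tcp_rot"]).as_matrix(); y=M[:,1]; g=np.array([-np.sin(yaw),np.cos(yaw)])
    a=np.arctan2(g[1],g[0])-np.arctan2(y[1],y[0]); a=(a+np.pi/2)%np.pi-np.pi/2
    return (M.T@(np.array(p)-st["tcp_pos"])).round(4), "wz",round(-a,4),"tilt",M[:,2].round(3)
E
python3 - <<'E'
from h import *
from bench import r
T=dict(np.load("pics/top0.npz"))
c,rad,y,a=lid(T,np.array([.63,-.02])); print("lid",c,rad,y)
# bar top z=.176
a=rect(T,c,.176,.06,600); m=cv2.inRange(cv2.cvtColor(a,cv2.COLOR_RGB2HSV)[:,:,2],0,45)
q=max(cv2.findContours(m,0,1)[0],key=cv2.contourArea); (u,v),wh,an=cv2.minAreaRect(q); print("bar",c[0]+.06-v*2e-4,c[1]+.06-u*2e-4,np.array(wh)*2e-4,an)
# mill yaw: dark panel contour, pin
s0=np.array([.5935,-.1545]); b=rect(T,s0,.13,.1,800); h=cv2.cvtColor(b,cv2.COLOR_RGB2HSV)
cv2.imwrite("pics/seat0.png",cv2.resize(b,(500,500))[:,:,::-1])
sub=h[100:330,350:600]; m=cv2.inRange(sub,(12,70,60),(35,255,255)); n,l,stt,ce=cv2.connectedComponentsWithStats(m)
for j in range(1,n):
    if stt[j,4]>50: u,v=ce[j]+(350,100); p=np.array([s0[0]+.1-v*.00025,s0[1]+.1-u*.00025]); e=p-s0; print("pin?",stt[j,4],p,np.hypot(*e),np.arctan2(e[1],e[0]))
st=r.state(); print(go(st,(c[0],c[1],.25),y),proj(T,(0,0,0)))
print(st["tcp_pos"],R.from_rotvec(st["tcp_rot"]).as_matrix().round(3))
E
```

```text
lid [ 0.62639709 -0.0192644 ] 0.04637292480468749 -0.5040954184016828
bar 0.623148516845703 -0.016992599487304694 [0.01092177 0.06119838] 30.323604583740234
pin? 69 [ 0.6493587  -0.17314855] 0.05888940757123968 -0.3222174986017807
pin? 10005 [ 0.62660242 -0.16869748] 0.03601858954559014 -0.405165427903554
(array([-0.6099, -0.5054,  0.0063]), 'wz', np.float64(0.2414), 'tilt', array([-0.   , -0.002, -1.   ])) [316.34166052 360.93407585]
[0.16871694 0.62716841 0.25537249] [[-0.966  0.26  -0.   ]
 [ 0.26   0.966 -0.002]
 [-0.    -0.002 -1.   ]]
```

View pics/seat0.png

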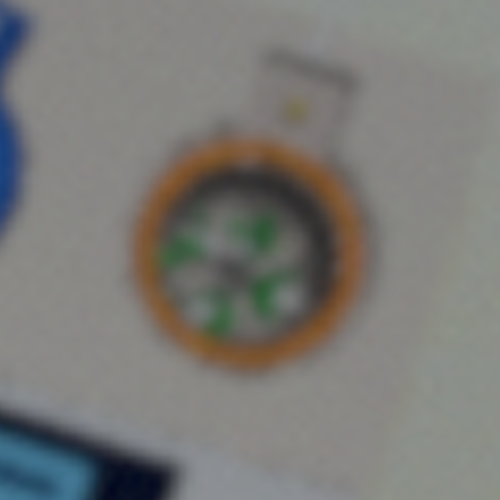

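The view shows the ring centred at (252,253) and the pin at (296,108). That puts the pin at (0.649,-0.173), the seat near (0.593,-0.154) and the mill yaw near -0.32. The lid is at about (0.625,-0.018) with yaw -0.52. Moving above it now.

```bash
python3 -m inch '[-0.038,-0.0316,0,0,0,0,-1,-0.038,-0.0316,0,0,0,0,-1,-0.038,-0.0316,0,0,0,0,-1,-0.038,-0.0316,0,0,0,0,-1,-0.038,-0.0316,0,0,0,0,-1,-0.038,-0.0316,0,0,0,0,-1,-0.038,-0.0316,0,0,0,0,-1,-0.038,-0.0316,0,0,0,0,-1,-0.038,-0.0316,0,0,0,0,-1,-0.038,-0.0316,0,0,0,0,-1,-0.038,-0.0316,0,0,0,0,-1,-0.038,-0.0316,0,0,0,0,-1,-0.038,-0.0316,0,0,0,0,-1,-0.038,-0.0316,0,0,0,0,-1,-0.038,-0.0316,0,0,0,0,-1,-0.038,-0.0316,0,0,0,0,-1,0,0,0,0,0,0.13,-1,0,0,0,0,0,0.128,-1,0,0,0,0,0,0,-1]'
python3 - <<'E'
from h import *
from bench import r
st=r.state(); print(st["time"],st["joint_pos"].round(2),go(st,(.625,-.018,.174),-.52))
E
```

```text
time: 2.48
tcp_pos: [0.6244, -0.0184, 0.2557]
tcp_rot: [-0.806, -3.035, 0.001]
contact_force: [-0.4, -0.1, -0.0]
opening: 0.0853
grasp_force: 0.0
2.475 [-0.44  0.4   0.54  1.61 -0.21  1.19  1.2 ] (array([-0.0004,  0.0007,  0.0817]), 'wz', np.float64(0.0008), 'tilt', array([-0.001, -0.   , -1.   ]))
```

```bash
python3 -m inch '[0,0,0.03,0,0,0,-1,0,0,0.025,0,0,0,-1,0,0,0.015,0,0,0,-1,0,0,0.01,0,0,0,-1,0,0,0,0,0,0,-1]'
python3 - <<'E'
from h import *
from bench import r
i=r.get_image("side"); x=cv2.resize(i["color"][110:260,280:440],(800,600)[:2] if 0 else (640,600),interpolation=2); cv2.imwrite("pics/side1.png",x[:,:,::-1])
E
```

```text
time: 3.1
tcp_pos: [0.6245, -0.0184, 0.1759]
tcp_rot: [-0.808, -3.035, 0.0]
contact_force: [0.1, -0.3, 0.7]
opening: 0.0853
grasp_force: 0.0
```

View pics/side1.png

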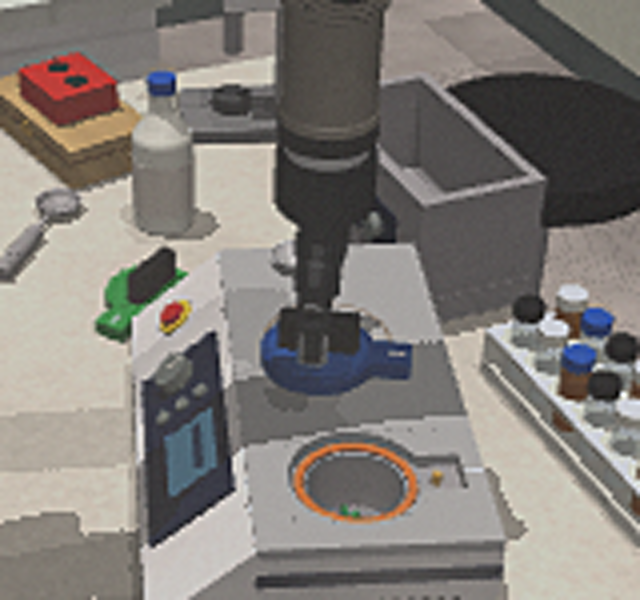

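The fingers straddle the black bar near its middle, at (318,335). Closing the gripper.

```bash
python3 -m inch '[0,0,0,0,0,0,0.5,0,0,0,0,0,0,1,0,0,0,0,0,0,1,0,0,0,0,0,0,1,0,0,0,0,0,0,1,0,0,0,0,0,0,1,0,0,0,0,0,0,1,0,0,0,0,0,0,1]'
python3 - <<'E'
from h import *
from bench import r
T=r.get_image("top");st=r.state()
cv2.imwrite("pics/g.png",T["color"][130:230,260:420,::-1])
try: print("lid",lid(T,np.array([.63,-.02]))[:3])
except Exception as e: print(e)
print(st["tcp_pos"],st["contact_force"],go(st,(.6,0,.175),-.32))
S=r.get_image("side");np.savez("pics/s2.npz",**S)
E
```

```text
time: 4.15
tcp_pos: [0.6252, -0.0181, 0.1769]
tcp_rot: [0.808, 3.035, 0.001]
contact_force: [0.7, 1.5, 5.3]
opening: 0.0147
grasp_force: 62.2
max() iterable argument is empty
[ 0.62515756 -0.01812183  0.17686797] [-0.26969966  1.01946811  5.54205203] (array([0.0308, 0.0032, 0.0018]), 'wz', np.float64(-0.2005), 'tilt', array([ 0.001,  0.001, -1.   ]))
```

```bash
cat >> h.py <<'E'
def nose(S,st,ztop,box):
    "side view: blue extent along the tool's lid-x axis relative to TCP"
    M=R.from_rotvec(st["tcp_rot"]).as_matrix(); y=M[:2,1]; ex=np.array([y[1],-y[0]]); ex=ex/np.linalg.norm(ex)*np.sign(ex[0])
    m=mask(S,(100,110,30),(125,255,255),box); m=cv2.morphologyEx(m,cv2.MORPH_CLOSE,np.ones((3,3)))
    C=max(cv2.findContours(m,0,1)[0],key=cv2.contourArea)[:,0]
    w=np.array([ray(S,p,ztop)[:2] for p in C])-st["tcp_pos"][:2]; a=w@ex
    return np.sort(a)[-4:].round(4),np.sort(a)[:4].round(4),np.arctan2(ex[1],ex[0])
E
python3 - <<'E'
from h import *
from bench import r
S=dict(np.load("pics/s2.npz"));st=r.state(); print(nose(S,st,.144,(335,175,400,215)))
S0=dict(np.load("pics/side0.npz"))
for i in(S,S0):
    h=mask(i,(12,90,90),(30,255,255),(378,218,402,240)); p=np.argwhere(h)[:,::-1]; print(len(p),p.mean(0),ray(i,p.mean(0),.127)[:2])
E
```

```text
(array([0.07  , 0.0721, 0.0723, 0.0725]), array([0.0018, 0.0045, 0.0049, 0.0076]), np.float64(-0.5204660896562975))
21 [383.61904762 228.9047619 ] [ 0.63481381 -0.16934014]
17 [383.70588235 230.41176471] [ 0.63192739 -0.17536888]
```

Run:
```python
from h import *
from bench import r
S=dict(np.load("pics/s2.npz"));S0=dict(np.load("pics/side0.npz"))
for i in(S,S0):
    h=mask(i,(12,60,70),(32,255,255),(386,224,395,235)); p=np.argwhere(h)[:,::-1]; print(len(p),p.mean(0),ray(i,p.mean(0),.127)[:2])
st=r.state()
for psi in(-.32,):
    pin=np.array([.6485,-.1735]); e=np.array([np.cos(psi),np.sin(psi)])
    print("seat from pin",pin-.06*e)
    print(go(st,(*(pin-.06*e),.174),psi))
```

```text
9 [388.88888889 229.11111111] [ 0.64870806 -0.17582799]
8 [388.75  229.125] [ 0.64830116 -0.17573317]
seat from pin [ 0.59154587 -0.15462601]
(array([-0.0387, -0.1352,  0.0027]), 'wz', np.float64(-0.2005), 'tilt', array([ 0.001,  0.001, -1.   ]))
```

```bash
python3 -m inch '[0,0,0,0,0,-0.065,1,0,0,0,0,0,-0.065,1,0,0,0,0,0,-0.065,1,-0.0013,-0.011,0,0,0,0,1,-0.0013,-0.011,0,0,0,0,1,-0.0013,-0.011,0,0,0,0,1,-0.0013,-0.011,0,0,0,0,1,-0.0013,-0.011,0,0,0,0,1,-0.0013,-0.011,0,0,0,0,1,-0.0013,-0.011,0,0,0,0,1,-0.0013,-0.011,0,0,0,0,1,-0.0013,-0.011,0,0,0,0,1,-0.0013,-0.011,0,0,0,0,1,0,0,0,0,0,0,1]'
python3 - <<'E'
from h import *
from bench import r
S=r.get_image("side");st=r.state();np.savez("pics/s3.npz",**S)
print(st["tcp_pos"],st["contact_force"],go(st,(.5932,-.1552,.176),-.325))
cv2.imwrite("pics/side3.png",cv2.resize(S["color"][150:260,300:430],(650,550),interpolation=2)[:,:,::-1])
print(nose(S,st,.144,(335,180,410,240)))
E
```

```text
time: 6.0
tcp_pos: [0.6021, -0.1271, 0.1768]
tcp_rot: [0.51, 3.099, 0.001]
contact_force: [0.9, 0.7, 6.5]
opening: 0.015
grasp_force: 62.3
[ 0.60213344 -0.12706737  0.17684118] [0.24352895 1.04793602 6.1289337 ] (array([-0.0006, -0.0295,  0.0008]), 'wz', np.float64(-0.0013), 'tilt', array([ 0.001, -0.   , -1.   ]))
(array([0.0705, 0.0713, 0.0718, 0.0726]), array([0.0586, 0.0594, 0.0616, 0.0624]), np.float64(-0.3263027505188427))
```

View pics/side3.png

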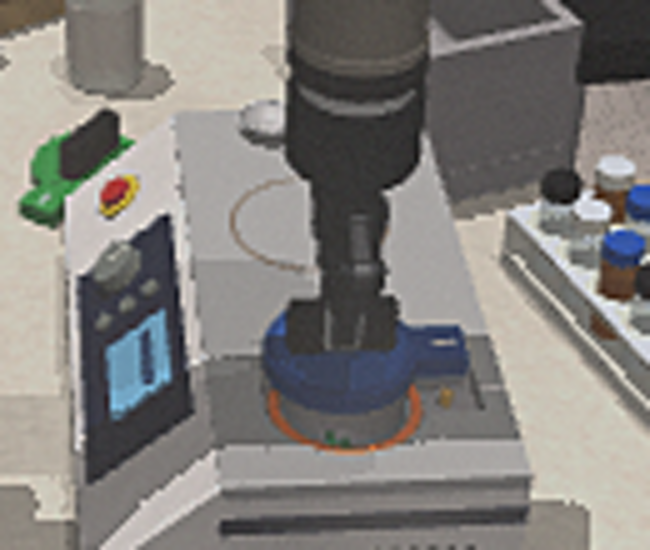

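The lid is flat and sliding. Its nose is about 30 mm short of the pin, which is at (446,396). Sliding on with a light downward push.

```bash
python3 -m inch '[0,-0.006,0,0,0,0,1,0,-0.006,0,0,0,0,1,0,-0.006,0,0,0,0,1,-0.0003,-0.005,0.0005,0,0,0,1,-0.0003,-0.004,0.0005,0,0,0,1,0,-0.0025,0,0,0,0,1,0,0,0,0,0,0,1,0,0,0,0,0,0,1]'
python3 - <<'E'
from h import *
from bench import r
S=r.get_image("side");st=r.state();np.savez("pics/s4.npz",**S)
print(st["tcp_pos"],st["contact_force"],st["ft_torque"],go(st,(.5932,-.1552,.176),-.325))
cv2.imwrite("pics/side4.png",cv2.resize(S["color"][150:260,300:430],(650,550),interpolation=2)[:,:,::-1])
print(nose(S,st,.144,(335,180,410,240)))
E
```

```text
time: 7.05
tcp_pos: [0.5923, -0.1547, 0.1745]
tcp_rot: [-0.509, -3.098, -0.0]
contact_force: [0.9, 1.8, -1.1]
opening: 0.0149
grasp_force: 61.3
[ 0.59239098 -0.15472456  0.17455194] [ 0.71940784  1.96736362 -1.04968571] [ 0.42600266 -0.16433858  0.08848373] (array([-0.0009, -0.0002, -0.0014]), 'wz', np.float64(-0.0006), 'tilt', array([-0.001,  0.   , -1.   ]))
(array([0.0682, 0.0698, 0.0711, 0.0719]), array([0.0595, 0.0624, 0.0632, 0.0653]), np.float64(-0.3256266850073536))
```

The contact force went to about zero and the TCP is 2.3 mm below its deck height, so the lid is entering the seat. Lowering gently.

```bash
python3 -m inch '[0,0,0.001,0,0,0,1,0,0,0.001,0,0,0,1,0,0,0.001,0,0,0,1,0,0,0,0,0,0,1]'
```

```text
time: 7.6
tcp_pos: [0.5931, -0.1546, 0.1722]
tcp_rot: [0.509, 3.1, 0.001]
contact_force: [0.3, 1.9, -1.6]
opening: 0.015
grasp_force: 61.5
```

```bash
python3 -m inch '[0,0,0.001,0,0,0,1,0,0,0.001,0,0,0,1,0,0,0.001,0,0,0,1,0,0,0,0,0,0,1]'; python3 -m inch '[0,0,0.001,0,0,0,1,0,0,0.001,0,0,0,1,0,0,0.001,0,0,0,1,0,0,0,0,0,0,1]'
```

```text
time: 8.1
tcp_pos: [0.5931, -0.1547, 0.1701]
tcp_rot: [0.509, 3.1, 0.001]
contact_force: [-0.4, 3.2, 4.5]
opening: 0.0146
grasp_force: 62.2
time: 8.6
tcp_pos: [0.5932, -0.1546, 0.1677]
tcp_rot: [0.509, 3.1, 0.002]
contact_force: [-2.0, 3.8, 9.2]
opening: 0.0147
grasp_force: 62.8
```

```bash
python3 -m inch '[0,0,0.001,0,0,0,1,0,0,0.001,0,0,0,1,0,0,0,0,0,0,1]'; python3 -m inch '[0,0,0.001,0,0,0,1,0,0,0.001,0,0,0,1,0,0,0,0,0,0,1,0,0,0,0,0,0,1]'
python3 - <<'E'
from h import *
from bench import r
S=r.get_image("side");st=r.state()
print(st["tcp_pos"],st["contact_force"],st["ft_torque"],go(st,(.5932,-.1552,.176),-.325))
cv2.imwrite("pics/side5.png",cv2.resize(S["color"][150:260,300:430],(650,550),interpolation=2)[:,:,::-1])
E
```

```text
time: 8.98
tcp_pos: [0.5932, -0.1546, 0.1668]
tcp_rot: [0.509, 3.1, 0.003]
contact_force: [-4.3, 5.5, 14.4]
opening: 0.0149
grasp_force: 63.6
time: 9.48
tcp_pos: [0.5931, -0.1547, 0.1668]
tcp_rot: [0.509, 3.099, 0.004]
contact_force: [-9.0, 6.5, 25.2]
opening: 0.0147
grasp_force: 65.2
[ 0.59317715 -0.15463257  0.16678024] [-7.53710387  7.55225464 24.33157488] [1.35956409 1.75997716 0.24880555] (array([-0.0002, -0.0005, -0.0092]), 'wz', np.float64(-0.0003), 'tilt', array([ 0.001,  0.002, -1.   ]))
```

View pics/side5.png

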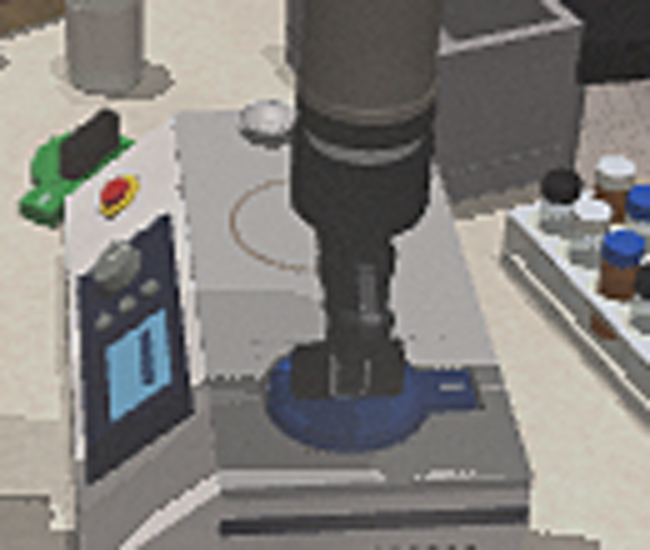

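The lid sits sunk and level in the seat, with its nose in the pocket at (450,388). The TCP came down exactly 10 mm to a hard stop and is held there with about 24 N.

```bash
python3 -c "
from bench import r
print(r.close_job())"
```

```text
the job is handed in; nothing more can be done
None
```

I slid the blue lid across the deck onto its locating pin and pressed it to a hard stop 10 mm below the deck. I handed the job in at about 9.5 s with the gripper still holding it down at about 24 N; no verdict came back.

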